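Push the glaze test discs through the gate in order

ROBOT

A 6-joint arm with a two-finger parallel gripper is mounted at the origin on a cart in front of the work surface, level with it; the furniture and walls round the work are solid. World frame = base frame: x ahead of the robot, y to its left, z up, the work surface at z = 0. Lengths are in m, angles in degrees, forces in N, time in s.
With the tool pointing down it reaches from about 0.4 to 0.825 m from the base axis. Payload 7 kg.
Tool frame: the origin (TCP) lies at the very end of the fingers, on their centre line; the grasp point (between the pads) lies 19 mm behind it (r.hold_point_z is the distance from the TCP to the grasp point, in m); x points along the fingers, y is the direction in which the jaws open and shut, and the axes are right-handed (so a half turn about x gives the same grasp; the last joint's range is limited). The gripper opens to 88 mm and grips with 3 to 60 N. Pads are 19 mm wide; open, the fingers measure 130 mm over their backs; the gripper's body (78 mm by 193 mm) begins 47 mm behind the grasp point.
Start: joints at [83.944, 20.546, 0.682, 0, -70.136, -16.507], TCP at [0.259, 0.623, 0.227] pointing down, gripper open.
Joint ranges: [-176.03, 176.03], [-82.01, 121.73], [-58.28, 71.71], [-173.87, 95.51], [-174.79, -0.11], [-173.66, 173.66]. Speed limits (degrees/s): [136.94, 136.94, 172.46, 180, 180, 180].

INTERFACE

Orientations are given as [roll, pitch, yaw] about the fixed x, y, z axes, in that order (R = Rz(yaw) Ry(pitch) Rx(roll)).
In Python, from plant import r gives the robot as it stands. The module is installed in compiled form; this text tells all that it offers.
- The arm moves only by the shell command python3 -m creep 'ROWS' [FORCE]. ROWS is JSON, a list of rows, each a list of 7 numbers: the turn, a rotation vector about the tool's x, y, z in rad, then the shift along the tool's x, y, z in cm, then the opening in per cent of the stroke, from 0 (shut) to 100 (fully open). In form: [[rx, ry, rz, x, y, z, fingers], ...]. A call has 1 to 8 rows; each row shifts and turns the commanded pose from where the row before left it, along the tool's axes as they then stand; what a row does not reach is not made up. A row lasts 1/10 s, in which the tool goes at most 50 mm and 8.59 degrees, less where a joint would pass 70% of its speed; a pose out of reach is approached as far as the arm can. A call is refused whole if a number of a shift passes 5 or a number of a turn 0.15, either way. A call with a gripper value outside its range is refused whole. The fingers move at their own pace and stop on an object; FORCE is the grip in N (left out, the last holds). Time passes only in rows, so rows that do not move let the fingers close. It gives the time, the measured TCP pose, the force and the opening at its end, in the units of the state.
- r.get_state(): the state, without advancing time (a new reading comes with each control period).
- r.capture(name): name is "side" or "top"; returns (picture, depth): 420x560x3 uint8, blue, green, red; 420x560 float32, m along the optical axis (not along the pixel's ray), 0 where there is no reading.
- r.camera_info(name): a dict with "fovy" (degrees; the focal length in pixels is half the picture's height over the tangent of half this angle, whatever the lens; pixels are square), "cx", "cy" (the principal point, pixels), "camera_from_world" (4x4, takes a point from world to camera coordinates). Camera axes: x right, y down, z forward; pixel columns grow to the right and rows downward; lengths in m; the calibration is good to about 2 mm. A picture is of the moment at which its call begins. camera_info takes no time and is no camera call.
- r.close_job(): hands the job in, once; it reports no verdict.
Trained networks look in the newest picture that a camera, given by its name, has taken for a name from the list of things; names that differ only in an ending like _2 or _b are one class to them, and where a whole thing is asked for, a point or a joint stands for the part that bears it (a point fixed in the world has none). Each returns a list of dicts, best first, with "score" (0 to 1); they miss things now and then, are a little off and sometimes report something else, mostly with a low value. They report only what shows in the picture. A call takes as long as a camera call. They do not tell look-alikes from the thing itself.
- r.look_for(query, camera): "rect" ([left, top, right, bottom] in pixels, round what is visible of it).
- r.masks_of(query, camera): "pixels" (420x560 bool, what is visible of it) and "rect" ([left, top, right, bottom] in pixels, round what is visible of it).
The state is a dict: "time_s": time; "joints": joint angles; "qd": joint speeds; "joint_torque": joint torques, N m; "tcp_pos": TCP position; "eef_rot": TCP orientation; "contact_force": force on the tool from outside, world axes, zero at the start; "moment": the same for the moment, N m; "gripper_width": finger opening in m.
Only numpy, scipy, OpenCV 4.12 (cv2) and the standard library are available. Lean on these libraries where they do the work, as an engineer would, in place of code of your own. Each camera call takes 0.05 s, during which the arm holds its last target. There are 200 camera calls.

TASK

Push the three glaze test discs across the table, one at a time, through the narrow gate of the wooden slot: green first, then yellow, then blue, so that they lie in that order in single file, all three completely inside the slot. Only push them with the fingers: never lift or tip a disc, and leave the eraser, the yellow pot, the clear beaker and the mixing tile where they are.

Things in the scene. Friction and masses are not known exactly. Their poses are not given: they have to be found in the camera images.
- disc_slot: fixed wooden U-shaped fence, no floor. Origin: middle of the gate, on the table; x points into the slot, y left of it, z up. Gate at x=0: 46 mm between two brass pins, 10 mm thick, 16 mm high. Behind it the slot is 48 mm wide, 145 mm long, its rails 10 mm thick, 12 mm high. Flared wings, 12 mm high, lead in from x=-27 mm, where they are about 105 mm apart, to the gate.
- slot_stop (a point): middle of the foot of the end stop that closes the slot, on the table, 145 mm past the gate. Three discs in a row take 120 mm; a disc is completely inside when its centre is at least 20 mm past the gate. A disc can push the ones ahead of it along.
- green_disc: green-glazed clay test disc, 40 mm across, 14 mm thick, lying flat and loose on the table in front of the gate, glaze up, 35 g (may vary by a third). Origin: centre of its flat underside, z up. Round side wall from the table up to 14 mm: it slides when pushed there level.
- yellow_disc: yellow-glazed clay test disc, 40 mm across, 14 mm thick, lying flat and loose on the table in front of the gate, glaze up, 35 g (may vary by a third). Origin: centre of its flat underside, z up. Round side wall from the table up to 14 mm: it slides when pushed there level.
- blue_disc: blue-glazed clay test disc, 40 mm across, 14 mm thick, lying flat and loose on the table in front of the gate, glaze up, 35 g (may vary by a third). Origin: centre of its flat underside, z up. Round side wall from the table up to 14 mm: it slides when pushed there level.
- eraser: worn off-white eraser, 21x44x12 mm, loose, lying beside the slot on its +y side, a bystander. Origin: centre of its underside.
- yellow_pot: open yellow glaze pot, 67 mm across, 76 mm high, loose, standing beyond the end of the slot, a bystander. Origin: centre of its underside.
- clear_beaker: clear plastic beaker, 56 mm across, 60 mm high, loose, to the left of the discs, a bystander. Origin: centre of its underside.
- mixing_tile: white ceramic mixing tile with six dabs of colour, 75x110x13 mm, loose, to the left of the discs, a bystander. Origin: centre of its underside.
- banding_wheel: fixed equipment to keep clear of: round grey turntable on a green foot, 181 mm across, 72 mm high. Origin: its axis, on the table.
- red_crate_1: fixed equipment to keep clear of: low red tray behind the slot, 82 mm along world x, 273 mm along y, walls 36 mm high; pots up to 104 mm high and a handle stand at its -y end. Origin: its middle, on the table.
- red_crate_2: fixed equipment to keep clear of: low red tray in front of the slot, 76 mm along world x, 220 mm along y, walls 36 mm high; a pot 102 mm high stands in its middle. Origin: its middle, on the table.
Mind the look-alikes: they are no part of the job. There is more than one size of the yellow_disc; the one meant has the size given above. Of the things that look like the green_disc, the smaller one is meant.

How it is judged:
By the outcome, as a careful person would: the job done as asked, in the order asked, and still so for the second after the job is handed in, with the robot touching nothing.
It also fails if it takes over 72 s, if anything falls off the work surface, if the arm or the gripper's body presses on something with over 40 N, if the wrist force passes 120 N, or if a joint passes its speed limit or range.

## Working session

There is one attempt and no reset: what is moved stays moved. The work goes in short steps, Python scripts to look and compute and a shell command to move; the robot and the scene stay as the last step left them, time stands still between calls to the robot, and variables do not carry over. Pictures are saved under pics/ and viewed, about 8 in all and at most 12, crops included, and the job is handed in when it is done.

```bash
mkdir -p pics; cat > h.py <<'E'
from plant import r
import numpy as np, cv2
def cam(n):
    c=r.camera_info(n); f=210/np.tan(np.radians(c['fovy']/2)); return c,f
def px2w(n,u,v,z=0.0):
    c,f=cam(n); T=np.linalg.inv(np.array(c['camera_from_world']))
    d=T[:3,:3]@np.array([(u-c['cx'])/f,(v-c['cy'])/f,1]); o=T[:3,3]
    return o+d*(z-o[2])/d[2]
def w2px(n,p):
    c,f=cam(n); q=(np.array(c['camera_from_world'])@np.r_[p,1])[:3]
    return np.array([c['cx']+f*q[0]/q[2],c['cy']+f*q[1]/q[2]])
E
python3 - <<'E'
from h import *
print(r.get_state())
for n in("top","side"):
    p,d=r.capture(n); cv2.imwrite(f"pics/{n}0.png",p); print(n,r.camera_info(n))
    for q in("green_disc","yellow_disc","blue_disc","disc_slot","eraser","yellow_pot","clear_beaker","mixing_tile"):
        for o in r.look_for(q,n)[:5]:
            R=o['rect']; print(q,round(o['score'],2),np.round(R),np.round(px2w(n,(R[0]+R[2])/2,(R[1]+R[3])/2,.012),3)[:2])
E
```

```text
{'time_s': 0.0, 'joints': array([ 8.39443458e+01,  2.05905234e+01,  6.33424881e-01, -2.05194684e-02,
       -7.01366052e+01, -1.65085549e+01]), 'qd': array([ 0.03397565, -0.00395384,  0.01248195, -0.07671248, -0.01401303,
       -0.0537069 ]), 'joint_torque': array([-1.16601212e-03, -5.82713556e+01,  2.93051666e+01,  6.99746400e+00,
        6.97832205e-03, -1.57311024e-04]), 'tcp_pos': array([0.25882564, 0.62286418, 0.22562908]), 'eef_rot': array([  94.877814  ,   89.90433076, -107.69338298]), 'contact_force': array([-0.20502238, -0.41237131,  0.33793931]), 'moment': array([-0.01186598, -0.0195566 , -0.0070288 ]), 'gripper_width': 0.08742842239837652}
top {'fovy': 50.46080574740675, 'cx': 285.246370436262, 'cy': 214.0343262577731, 'camera_from_world': array([[ 0.02676325, -0.99956423,  0.01245343, -0.03359029],
       [-0.99145499, -0.02813312, -0.12737946,  0.51157286],
       [ 0.12767431, -0.00893793, -0.99177587,  1.02519998],
       [ 0.        ,  0.        ,  0.        ,  1.        ]])}
green_disc 0.97 [394. 257. 415. 283.] [ 0.388 -0.309]
green_disc 0.65 [235. 248. 254. 262.] 
[... 616 characters left out ...]
5367219,  0.59914166, -0.79884202,  0.05368626],
       [ 0.09741628, -0.79303742, -0.60133329,  1.01355494],
       [ 0.        ,  0.        ,  0.        ,  1.        ]])}
green_disc 0.7 [321. 235. 338. 255.] [0.416 0.086]
green_disc 0.44 [335. 143. 357. 158.] [ 0.384 -0.304]
yellow_disc 0.63 [308. 264. 326. 283.] [0.438 0.17 ]
yellow_disc 0.57 [210. 244. 233. 258.] [0.634 0.124]
blue_disc 0.79 [256. 245. 279. 262.] [0.539 0.122]
disc_slot 0.8 [262. 188. 316. 241.] [ 0.508 -0.01 ]
yellow_pot 0.63 [270. 134. 299. 168.] [ 0.548 -0.288]
clear_beaker 0.7 [263. 191. 312. 243.] [ 0.511 -0.   ]
clear_beaker 0.67 [285. 282. 320. 327.] [0.46 0.25]
mixing_tile 0.72 [350. 293. 398. 344.] [0.335 0.27 ]
```

View pics/top0.png

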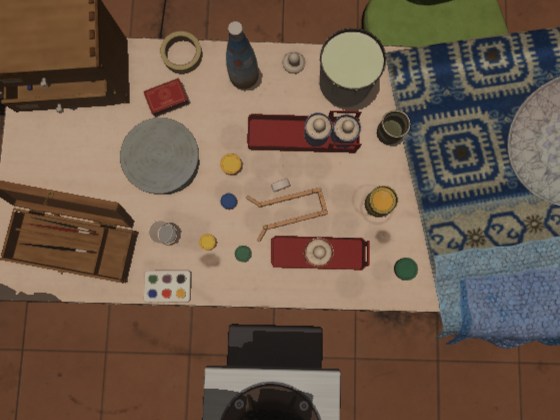

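View pics/side0.png

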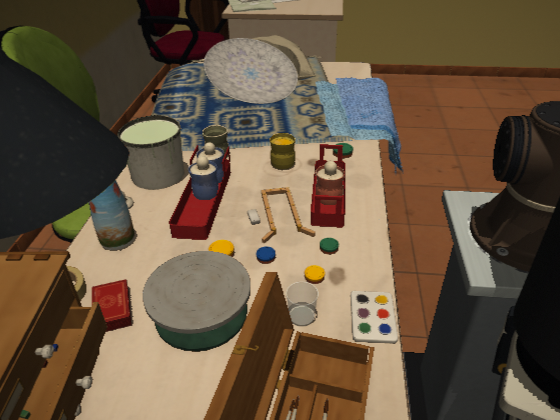

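The top view shows:
- **Green look-alikes:** the small one at (243,254) and a larger one at (405,269).
- **Yellow look-alikes:** (208,242) and a larger one at (231,164).
- **Blue:** one disc at (228,201).
- **Slot:** the gate is near (262,213) and the slot opens to the left. The eraser is at (280,185).

By size I choose green at (243,254) and yellow at (208,242). I'll measure them and check in a crop.

```bash
python3 - <<'E'
from h import *
p,d=r.capture("top")
for q in("green_disc","yellow_disc","blue_disc"):
    for o in r.masks_of(q,"top")[:3]:
        m=o['pixels']; v,u=np.nonzero(m); c=px2w("top",u.mean(),v.mean(),.011)
        a=m.sum()*(.99/cam("top")[1])**2
        print(q,round(o['score'],2),(u.mean().round(1),v.mean().round(1)),np.round(c,4),"diam mm",round(2e3*np.sqrt(a/np.pi),1))
x0,y0,x1,y1=190,150,340,262
cv2.imwrite("pics/crop1.png",cv2.resize(p[y0:y1,x0:x1],None,fx=5.2,fy=5.2,interpolation=cv2.INTER_CUBIC))
E
```

```text
green_disc 0.49 (np.float64(242.8), np.float64(253.9)) [0.416  0.0793 0.011 ] diam mm 34.6
yellow_disc 0.79 (np.float64(207.3), np.float64(242.2)) [0.4417 0.1656 0.011 ] diam mm 37.3
yellow_disc 0.64 (np.float64(231.0), np.float64(164.2)) [0.6347 0.1168 0.011 ] diam mm 47.6
blue_disc 0.57 (np.float64(228.9), np.float64(201.5)) [0.5419 0.1179 0.011 ] diam mm 34.9
blue_disc 0.34 (np.float64(291.3), np.float64(210.3)) [ 0.5246 -0.0341  0.011 ] diam mm 58.5
```

View pics/crop1.png

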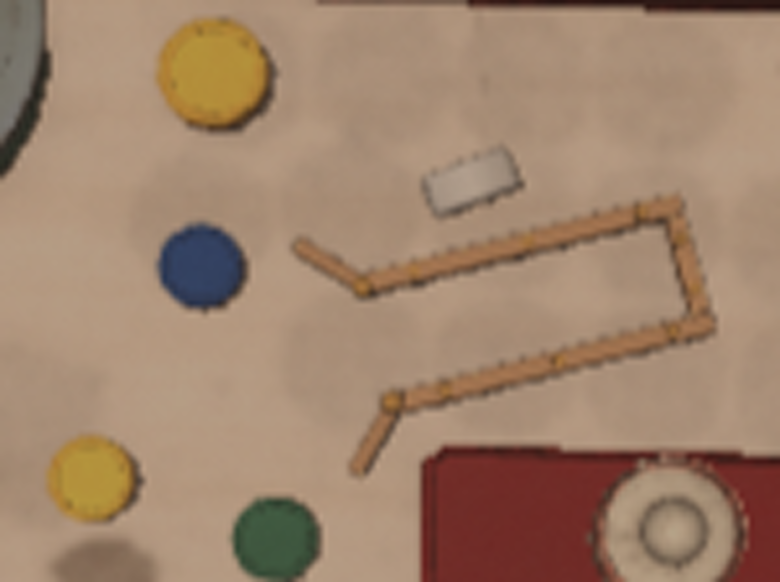

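The crop confirms the 40 mm green at crop (277,538), the yellow at (92,478) and blue at (202,266). The gate pins are at crop (364,286) and (394,402).

```bash
python3 - <<'E'
from h import *
W=lambda x,y,z=.012: px2w("top",190+(x+.5)/5.2-.5,150+(y+.5)/5.2-.5,z)[:2]
a,b=W(364,286,.016),W(394,402,.016); g=(a+b)/2; print("pins",a,b,np.linalg.norm(a-b),"gate",g)
l=W(652,212)-W(400,277); m=W(690,327)-W(425,395); k=(l/np.linalg.norm(l)+m/np.linalg.norm(m)); k/=np.linalg.norm(k)
n=a-b; n/=np.linalg.norm(n); print("axis",k,np.degrees(np.arctan2(k[1],k[0])),"perp from pins",np.degrees(np.arctan2(-n[0],n[1]))-0, n)
print("stop",W(688,265),"len",np.linalg.norm(W(688,265)-g))
print("wing tips",W(300,243),W(358,471), "eraser",W(472,180))
for nme,c in(("g",(.416,.0793)),("y",(.4417,.1656)),("b",(.5419,.1179))):
    e=np.array(c)-g; print(nme,"slot xy",e@k, e@np.array([-k[1],k[0]]))
E
```

```text
pins [0.5357196  0.04297268] [0.48196879 0.02728074] 0.05599452391988426 gate [0.5088442  0.03512671]
axis [ 0.2786926  -0.96038036] -73.81780929037166 perp from pins -73.72544019545902 [0.95992982 0.28024051]
stop [ 0.55058322 -0.10796245] len 0.1490525220053115
wing tips [0.55577302 0.07375838] [0.44990072 0.042995  ] eraser [ 0.58806822 -0.00578393]
g slot xy -0.06829815029716811 -0.07685497421091637
y slot xy -0.14401657530208703 -0.028122027298437654
b slot xy -0.07028143331476419 0.05481444740424883
```

```bash
cat >> h.py <<'E'
from scipy.spatial.transform import Rotation as Ro
G=np.array([.509,.035]); A=np.radians(-73.8); K=np.array([np.cos(A),np.sin(A)]); N=np.array([-K[1],K[0]])
def slot(p): e=np.array(p)[:2]-G; return np.round([e@K*1e3,e@N*1e3],1)
def world(sx,sy): return G+K*sx/1e3+N*sy/1e3
def plan(x,y,z,yaw):
    """rows needed: total turn about tool x (rad), then shift cm in the turned tool frame"""
    s=r.get_state(); R=Ro.from_euler('xyz',s['eef_rot'],degrees=True).as_matrix()
    y0=np.degrees(np.arctan2(R[1,1],R[0,1])); dy=(yaw-y0+90)%180-90
    c,sn=np.cos(np.radians(y0+dy)),np.sin(np.radians(y0+dy)); D=np.array([x,y,z])-s['tcp_pos']
    print("t",round(s['time_s'],2),"yaw",round(y0,1),"tcp",np.round(s['tcp_pos'],4),"slot",slot(s['tcp_pos']),"tilt",np.round(R[2,0],4),"J6",round(s['joints'][5],1),"F",np.round(s['contact_force'],1),"w",round(s['gripper_width'],4))
    print("turn rx",round(-np.radians(dy),3),"shift x,y,z cm",np.round([-D[2]*100,(D[0]*c+D[1]*sn)*100,(D[0]*sn-D[1]*c)*100],2))
E
python3 - <<'E'
from h import *
plan(.416,.0793,.12,26)
E
```

```text
t 1.1 yaw -112.6 tcp [0.259  0.6233 0.2266] slot [-634.7  -75.9] tilt -1.0 J6 -16.5 F [-0.   0.3 -0.7] w 0.0872
turn rx 0.723 shift x,y,z cm [ 10.66   9.74 -55.78]
```

```bash
python3 -m creep '[[0.145,0,0,0,0,0,60],[0.145,0,0,0,0,0,60],[0.145,0,0,0,0,0,60],[0.145,0,0,0,0,0,60],[0.145,0,0,0,0,0,60],[0,0,0,0,0.8,-4.6,60],[0,0,0,0,0.8,-4.6,60],[0,0,0,0,0.8,-4.6,60]]' 5
python3 -m creep '[[0,0,0,0,0.8,-4.6,60],[0,0,0,0,0.8,-4.6,60],[0,0,0,0,0.8,-4.6,60],[0,0,0,0,0.8,-4.6,60],[0,0,0,0,0.8,-4.6,60],[0,0,0,0,0.8,-4.6,60],[0,0,0,0,0.8,-4.6,60],[0,0,0,0,0.8,-4.6,60]]'
python3 -m creep '[[0,0,0,0,0.8,-4.6,60],[0,0,0,0,0,0,60],[0,0,0,0,0,0,60]]'
python3 - <<'E'
from h import *
plan(.416,.0793,.03,26)
E
```

```text
time_s: 1.9
tcp_pos: [0.2978, 0.4872, 0.2262]
eef_rot: [159.2, 90.0, -84.9]
contact_force: [0.4, -0.1, 1.4]
gripper_width: 0.0526
time_s: 2.7
tcp_pos: [0.401, 0.128, 0.2271]
eef_rot: [-75.1, 89.9, 40.9]
contact_force: [2.4, -0.4, 0.1]
gripper_width: 0.0527
time_s: 3.0
tcp_pos: [0.414, 0.0837, 0.2268]
eef_rot: [-75.2, 90.0, 40.5]
contact_force: [0.0, 0.0, 0.1]
gripper_width: 0.0526
t 3.0 yaw -154.3 tcp [0.414  0.0837 0.2268] slot [-73.2 -77.7] tilt -1.0 J6 -12.7 F [0.  0.  0.1] w 0.0526
turn rx -0.005 shift x,y,z cm [ 1.968e+01  1.000e-02 -4.800e-01]
```

```bash
python3 -m creep '[[0,0,0,3.7,0,-0.5,60],[0,0,0,5,0,0,60],[0,0,0,5,0,0,60],[0,0,0,5,0,0,60],[0,0,0,0,0,0,60],[0,0,0,0,0,0,60]]'
python3 - <<'E'
from h import *
plan(.416,.0793,.005,26)
p,d=r.capture("side"); a=p[170:320,220:420]; cv2.imwrite("pics/s1.png",cv2.resize(a,None,fx=3.5,fy=3.5,interpolation=cv2.INTER_CUBIC))
E
```

```text
time_s: 3.6
tcp_pos: [0.4158, 0.081, 0.04]
eef_rot: [111.5, 89.8, -132.5]
contact_force: [0.6, -0.1, 1.0]
gripper_width: 0.0527
t 3.6 yaw -154.0 tcp [0.4158 0.081  0.04  ] slot [-70.2 -76.6] tilt -1.0 J6 -12.0 F [ 0.6 -0.1  1. ] w 0.0527
turn rx 0.0 shift x,y,z cm [ 3.5   0.06 -0.16]
```

View pics/s1.png

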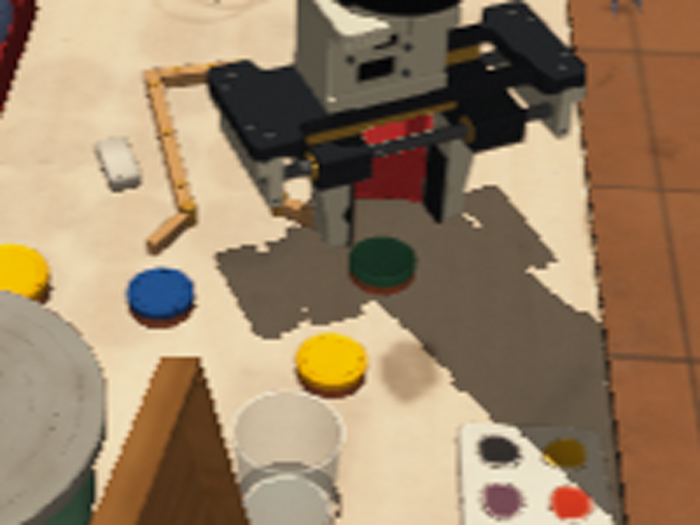

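```bash
python3 - <<'E'
from h import *
f=lambda p:np.round((w2px("side",p)-[220,170])*3.5)
t=np.array([.4158,.081,.04]); u=np.array([np.cos(np.radians(26)),np.sin(np.radians(26)),0])
print("tcp",f(t),"inner edges",f(t+u*.026),f(t-u*.026),"disc top exp",f((.416,.0793,.014)))
m=r.masks_of("green_disc","side")
for o in m[:2]:
    v,w=np.nonzero(o['pixels']); print(o['score'],w.mean(),v.mean(),px2w("side",w.mean(),v.mean(),.009))
E
```

```text
tcp [387. 221.] inner edges [346. 232.] [428. 211.] disc top exp [385. 253.]
0.53 329.0618181818182 244.9709090909091 [0.41761322 0.08173233 0.009     ]
```

```bash
python3 -m creep '[[0,0,0,2,0,-0.1,60],[0,0,0,1.5,0,0,60],[0,0,0,0,0,0,60]]'
python3 -m creep '[[0,0,0,0,-0.5,0,60],[0,0,0,0,-0.7,0,60],[0,0,0,0,-0.8,0,60],[0,0,0,0,-0.8,0,60],[0,0,0,0,-0.8,0,60],[0,0,0,0,-0.8,0,60],[0,0,0,0,-0.8,0,60],[0,0,0,0,-0.4,0,60]]'
python3 -m creep '[[0,0,0,0,0,0,60],[0,0,0,0,0.3,0,60],[0,0,0,-3,0,0,60],[0,0,0,-4,0,0,60],[0,0,0,0,0,0,60]]'
cat > look.py <<'E'
from h import *
import sys
for n in("top","side"):
    r.capture(n)
    for q in sys.argv[1:]:
        for o in r.masks_of(q,n)[:3]:
            v,u=np.nonzero(o['pixels']); c=px2w(n,u.mean(),v.mean(),.011 if n=="top" else .009)
            print(n,q,round(o['score'],2),int(o['pixels'].sum()),np.round(c[:2],4),"slot",slot(c))
E
python3 look.py green_disc blue_disc; python3 -c "
from h import *
plan(.5,.05,.05,20)"
```

```text
time_s: 4.0
tcp_pos: [0.4171, 0.0801, 0.0058]
eef_rot: [-79.0, 89.9, 36.9]
contact_force: [-0.5, -0.2, 1.2]
gripper_width: 0.0529
time_s: 4.8
tcp_pos: [0.4676, 0.1043, 0.0044]
eef_rot: [-126.3, 90.0, -10.4]
contact_force: [-0.1, -0.5, -0.9]
gripper_width: 0.0526
time_s: 5.3
tcp_pos: [0.4662, 0.1038, 0.0789]
eef_rot: [-87.1, 89.6, 28.9]
contact_force: [-0.0, 1.0, 0.0]
gripper_width: 0.0523
top green_disc 0.91 422 [ 0.3901 -0.3115] slot [ 299.6 -210.8]
side green_disc 0.65 169 [ 0.3856 -0.3082] slot [ 295.2 -214.3]
side green_disc 0.54 268 [0.4623 0.1047] slot [-80.  -25.4]
side blue_disc 0.67 309 [0.5436 0.1219] slot [-73.8  57.4]
t 5.6 yaw -154.1 tcp [0.4632 0.1021 0.0737] slot [-77.2 -25.3] tilt -1.0 J6 -10.4 F [-0.5 -0.1 -0.1] w 0.0526
turn rx 0.103 shift x,y,z cm [ 2.37 -1.68 -6.15]
```

```bash
python3 look.py yellow_disc | grep side; python3 -c "
from h import *
w=world(-112,-27); plan(w[0],w[1],.005,16.2)"
```

```text
side yellow_disc 0.78 282 [0.4428 0.1697] slot [-147.8  -25.9]
side yellow_disc 0.7 297 [0.6355 0.1077] slot [-34.5 141.8]
t 5.8 yaw -154.1 tcp [0.4637 0.1023 0.074 ] slot [-77.3 -24.7] tilt -1.0 J6 -10.4 F [0.4 1.4 0.8] w 0.0525
turn rx 0.169 shift x,y,z cm [6.9  0.23 3.47]
```

```bash
python3 -m creep '[[0.085,0,0,0,0,0,32],[0.085,0,0,0,0,0,32],[0,0,0,0,0.2,3.5,32],[0,0,0,2,0,0,32],[0,0,0,0,0,0,32],[0,0,0,0,0,0,32]]'
python3 -c "
from h import *
w=world(-113,-27); plan(w[0],w[1],.005,16.2)"
```

```text
time_s: 6.4
tcp_pos: [0.452, 0.1352, 0.0543]
eef_rot: [117.1, 89.9, -136.7]
contact_force: [0.1, 0.3, 0.8]
gripper_width: 0.0282
t 6.4 yaw -163.8 tcp [0.452  0.1352 0.0543] slot [-112.1  -26.8] tilt -1.0 J6 -24.5 F [0.1 0.3 0.8] w 0.0282
turn rx -0.0 shift x,y,z cm [4.93 0.02 0.09]
```

```bash
python3 -m creep '[[0,0,0,2.5,0,0,32],[0,0,0,2.4,0,0,32],[0,0,0,0,0,0,32],[0,0,0,0,0,-0.5,32],[0,0,0,0,0,-0.5,32],[0,0,0,0,-0.38,-1,32],[0,0,0,0,-0.38,-1,32],[0,0,0,0,-0.38,-1,32]]'
python3 -m creep '[[0,0,0,0,-0.38,-1,32],[0,0,0,0,-0.38,-1,32],[0,0,0,0,-0.38,-1,32],[0,0,0,0,-0.38,-1,32],[0,0,0,0,0,-0.6,32],[0,0,0,0,0,0,32]]'
python3 look.py green_disc yellow_disc| grep side
python3 -c "
from h import *
w=world(-40,0); plan(w[0],w[1],.06,-73.8)
p,d=r.capture('side'); a=p[170:320,220:420]; cv2.imwrite('pics/s2.png',cv2.resize(a,None,fx=3.5,fy=3.5,interpolation=cv2.INTER_CUBIC))"
```

```text
time_s: 7.2
tcp_pos: [0.4755, 0.0997, 0.0062]
eef_rot: [-74.5, 89.9, 31.7]
contact_force: [0.0, -0.4, 0.4]
gripper_width: 0.0283
time_s: 7.8
tcp_pos: [0.5019, 0.0596, 0.0054]
eef_rot: [97.9, 90.0, -156.0]
contact_force: [-0.1, 0.6, 0.7]
gripper_width: 0.0279
side yellow_disc 0.57 324 [0.6349 0.1081] slot [-35.  141.3]
side yellow_disc 0.36 1141 [0.4611 0.2439] slot [-214.    12.3]
t 8.1 yaw -163.8 tcp [0.5017 0.0607 0.0056] slot [-26.7   0.2] tilt -1.0 J6 -13.0 F [-0.5 -0.1 -0. ] w 0.028
turn rx 1.571 shift x,y,z cm [-5.44  1.33 -0.02]
```

View pics/s2.png

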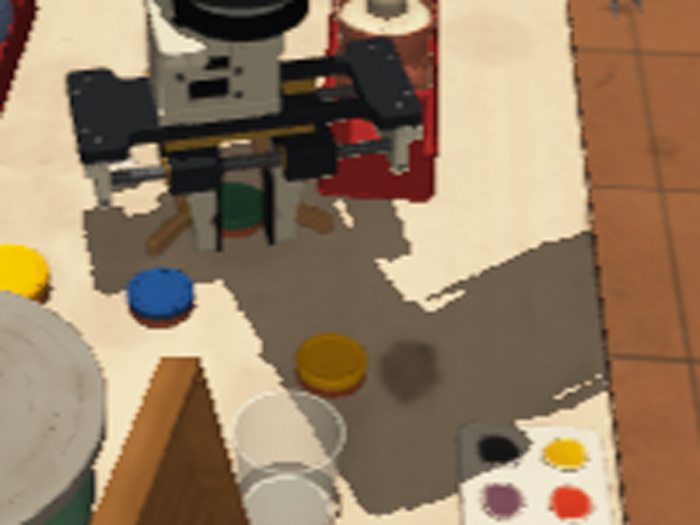

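```bash
python3 -m creep '[[0,0,0,0,0,1,32],[0,0,0,-5,0,0,32],[0.143,0,0,0,0,0,0],[0.143,0,0,0,0,0,0],[0.143,0,0,0,0,0,0],[0.143,0,0,0,0,0,0],[0.143,0,0,0,0,0,0],[0.143,0,0,0,0,0,0]]'
python3 -m creep '[[0.143,0,0,0,0,0,0],[0.143,0,0,0,0,0,0],[0.143,0,0,0,0,0,0],[0.143,0,0,0,0,0,0],[0.141,0,0,0,0,0,0],[0,0,0,0,0,0,0]]'
python3 -c "
from h import *
w=world(-53,0); plan(w[0],w[1],.006,-73.8)"; python3 look.py green_disc
```

```text
time_s: 8.95
tcp_pos: [0.4989, 0.0707, 0.0556]
eef_rot: [-17.0, 90.0, 39.7]
contact_force: [0.5, -0.4, 0.6]
gripper_width: 0.0006
time_s: 9.55
tcp_pos: [0.4989, 0.0706, 0.0556]
eef_rot: [53.5, 90.0, 69.6]
contact_force: [0.4, -1.3, -0.0]
gripper_width: 0.0005
t 9.55 yaw 106.1 tcp [0.4989 0.0706 0.0556] slot [-37.1   0.2] tilt -1.0 J6 -104.4 F [ 0.4 -1.3 -0. ] w 0.0005
turn rx -0.003 shift x,y,z cm [ 4.96  1.59 -0.02]
top green_disc 0.96 425 [ 0.3895 -0.3114] slot [ 299.3 -211.4]
side green_disc 0.76 121 [ 0.3851 -0.3099] slot [ 296.7 -215.2]
side green_disc 0.55 199 [0.5079 0.0441] slot [-9.   1.5]
```

```bash
python3 -m creep '[[0,0,0,0,1.6,0,0],[0,0,0,2.5,0,0,0],[0,0,0,2.4,0,0,0],[0,0,0,0,0,0,0],[0,0,0,0,-0.6,0,0],[0,0,0,0,-0.6,0,0],[0,0,0,0,-0.6,0,0],[0,0,0,0,-0.6,0,0]]'
python3 -m creep '[[0,0,0,0,-0.6,0,0],[0,0,0,0,-0.6,0,0],[0,0,0,0,-0.5,0,0],[0,0,0,0,0,0,0],[0,0,0,0,1.0,0,0],[0,0,0,-3,0,0,0],[0,0,0,-4,0,0,0],[0,0,0,0,0,0,0]]'
python3 -c "
from h import *
w=world(-176,-28); plan(w[0],w[1],.07,8)"; python3 look.py green_disc yellow_disc blue_disc
```

```text
time_s: 10.55
tcp_pos: [0.502, 0.0619, 0.0074]
eef_rot: [11.5, 89.9, 27.6]
contact_force: [0.1, -0.8, 0.5]
gripper_width: 0.0006
time_s: 11.35
tcp_pos: [0.5061, 0.0576, 0.0812]
eef_rot: [3.9, 89.6, 20.1]
contact_force: [0.9, 0.3, 0.0]
gripper_width: 0.0002
t 11.35 yaw 106.3 tcp [0.5061 0.0576 0.0812] slot [-22.5   3.5] tilt -1.0 J6 -102.5 F [0.9 0.3 0. ] w 0.0002
turn rx -1.427 shift x,y,z cm [ 1.12  5.31 14.74]
top green_disc 0.67 454 [ 0.3905 -0.311 ] slot [ 299.2 -210.3]
top green_disc 0.5 931 [0.3389 0.2364] slot [-240.9 -107.2]
top yellow_disc 0.53 182 [0.4395 0.165 ] slot [-144.2  -30.5]
top blue_disc 0.38 192 [0.4404 0.1658] slot [-144.7  -29.4]
side green_disc 0.63 155 [ 0.386  -0.3079] slot [ 295.  -213.8]
side green_disc 0.5 234 [0.5153 0.0144] slot [21.6  0.3]
side green_disc 0.16 527 [0.5248 0.0088] slot [29.6  7.9]
side yellow_disc 0.75 301 [0.4427 0.1681] slot [-146.3  -26.5]
side yellow_disc 0.73 260 [0.6358 0.1081] slot [-34.8 142.2]
side blue_disc 0.5 276 [0.5429 0.1233] slot [-75.3  57.2]
```

```bash
python3 -m creep '[[-0.143,0,0,0,0,0,32],[-0.143,0,0,0,0,0,32],[-0.143,0,0,0,0,0,32],[-0.143,0,0,0,0,0,32],[-0.143,0,0,0,0,0,32],[-0.143,0,0,0,0,0,32],[-0.143,0,0,0,0,0,32],[-0.143,0,0,0,0,0,32]]'
python3 -m creep '[[-0.143,0,0,0,0,0,32],[-0.143,0,0,0,0,0,32],[-0.145,0,0,0,0,0,32],[0,0,0,0,0.8,3.9,32],[0,0,0,0,0.8,3.9,32],[0,0,0,0,0.7,3.8,32],[0,0,0,0,0.7,3.8,32],[0,0,0,0,0,0,32]]'
python3 -m creep '[[0,0,0,0,0,0,32]]'
python3 -c "
from h import *
w=world(-177,-28); plan(w[0],w[1],.006,16.2)"; python3 look.py green_disc yellow_disc blue_disc
```

```text
time_s: 12.55
tcp_pos: [0.5029, 0.0554, 0.0759]
eef_rot: [126.0, 89.9, -152.0]
contact_force: [0.0, -0.4, -0.3]
gripper_width: 0.028
time_s: 13.35
tcp_pos: [0.4299, 0.1979, 0.0764]
eef_rot: [-60.9, 90.0, 45.7]
contact_force: [0.4, -0.7, 0.1]
gripper_width: 0.028
time_s: 13.45
tcp_pos: [0.4305, 0.1954, 0.0762]
eef_rot: [122.2, 89.9, -131.3]
contact_force: [0.5, -0.3, -0.9]
gripper_width: 0.0278
t 13.45 yaw -163.5 tcp [0.4305 0.1954 0.0762] slot [-176.   -30.6] tilt -1.0 J6 -31.8 F [ 0.5 -0.3 -0.9] w 0.0278
turn rx 0.006 shift x,y,z cm [ 7.02 -0.26  0.1 ]
top green_disc 0.96 475 [ 0.3897 -0.3115] slot [ 299.5 -211.2]
top green_disc 0.68 175 [0.5146 0.0103] slot [25.3 -1.5]
top yellow_disc 0.66 219 [0.442  0.1658] slot [-144.4  -27.9]
top yellow_disc 0.55 370 [0.635  0.1175] slot [-44.1 144. ]
top yellow_disc 0.18 704 [ 0.5281 -0.0362] slot [73.7 -1.5]
top blue_disc 0.68 201 [0.5414 0.1192] slot [-71.8  54.6]
side yellow_disc 0.82 287 [0.4426 0.168 ] slot [-146.3  -26.6]
side yellow_disc 0.82 296 [0.6345 0.1079] slot [-35.  140.8]
side blue_disc 0.85 264 [0.5425 0.123 ] slot [-75.1  56.7]
```

```bash
python3 -m creep '[[0,0,0,3.5,-0.3,0,32],[0,0,0,3.5,0,0,32],[0,0,0,0,0,0,32],[0,0,0,0,0,-0.5,32],[0,0,0,0,0,-0.5,32],[0,0,0,0,-0.2,-1,32],[0,0,0,0,-0.2,-1,32],[0,0,0,0,-0.2,-1,32]]'
python3 -m creep '[[0,0,0,0,-0.2,-1,32],[0,0,0,0,-0.2,-1,32],[0,0,0,0,-0.2,-1,32],[0,0,0,0,-0.2,-1,32],[0,0,0,0,-0.2,-1,32],[0,0,0,0,-0.2,-1,32],[0,0,0,0,-0.2,-1,32],[0,0,0,0,-0.2,-1,32]]'
python3 -m creep '[[0,0,0,0,-0.2,-1,32],[0,0,0,0,-0.2,-1,32],[0,0,0,0,-0.2,-0.9,32],[0,0,0,0,0,0,32],[0,0,0,0,0,0,32]]'
python3 -c "
from h import *
w=world(-29,0); plan(w[0],w[1],.006,16.2)"; python3 look.py yellow_disc
```

```text
time_s: 14.65
tcp_pos: [0.4518, 0.1585, 0.0074]
eef_rot: [-64.6, 89.9, 41.7]
contact_force: [0.2, 0.3, 0.2]
gripper_width: 0.0279
time_s: 15.45
tcp_pos: [0.4892, 0.0861, 0.0065]
eef_rot: [109.3, 90.0, -144.3]
contact_force: [-0.1, 0.7, 1.1]
gripper_width: 0.0281
time_s: 15.95
tcp_pos: [0.5028, 0.0604, 0.0065]
eef_rot: [96.6, 90.0, -157.0]
contact_force: [-1.1, 0.8, 0.2]
gripper_width: 0.0276
t 15.95 yaw -163.7 tcp [0.5028 0.0604 0.0065] slot [-26.1   1.2] tilt -1.0 J6 -12.8 F [-1.1  0.8  0.2] w 0.0276
turn rx 0.002 shift x,y,z cm [0.05 0.12 0.29]
side yellow_disc 0.77 294 [0.6342 0.108 ] slot [-35.2 140.6]
side yellow_disc 0.59 170 [0.5064 0.0397] slot [-5.3 -1.2]
```

```bash
python3 -m creep '[[0,0,0,0,0.1,1,32],[0,0,0,-5,0,0,32],[0.143,0,0,0,0,0,0],[0.143,0,0,0,0,0,0],[0.143,0,0,0,0,0,0],[0.143,0,0,0,0,0,0],[0.143,0,0,0,0,0,0],[0.143,0,0,0,0,0,0]]'
python3 -m creep '[[0.143,0,0,0,0,0,0],[0.143,0,0,0,0,0,0],[0.143,0,0,0,0,0,0],[0.143,0,0,0,0,0,0],[0.141,0,0,0,0,0,0],[0,0,0,0,1.6,0,0],[0,0,0,0,0,0,0]]'
python3 -c "
from h import *
w=world(-53,0); plan(w[0],w[1],.006,-73.8)"
```

```text
time_s: 16.95
tcp_pos: [0.4987, 0.0707, 0.0566]
eef_rot: [-10.5, 90.0, 46.4]
contact_force: [0.3, 0.3, -0.1]
gripper_width: 0.0004
time_s: 17.65
tcp_pos: [0.4942, 0.0868, 0.0567]
eef_rot: [26.1, 90.0, 42.5]
contact_force: [0.3, -0.5, -0.6]
gripper_width: 0.0004
t 17.65 yaw 106.4 tcp [0.4942 0.0868 0.0567] slot [-53.9   0.2] tilt -1.0 J6 -106.0 F [ 0.3 -0.5 -0.6] w 0.0004
turn rx 0.004 shift x,y,z cm [ 5.07 -0.09 -0.02]
```

```bash
python3 -m creep '[[0,0,0,2.5,0,0,0],[0,0,0,2.5,0,0,0],[0,0,0,0,0,0,0],[0,0,0,0,-0.6,0,0],[0,0,0,0,-0.6,0,0],[0,0,0,0,-0.6,0,0],[0,0,0,0,-0.6,0,0],[0,0,0,0,-0.6,0,0]]'
python3 -m creep '[[0,0,0,0,-0.6,0,0],[0,0,0,0,-0.6,0,0],[0,0,0,0,0,0,0],[0,0,0,0,1.0,0,0],[0,0,0,-3.5,0,0,0],[0,0,0,-4,0,0,0],[0,0,0,0,0,0,0],[0,0,0,0,0,0,0]]'
python3 -c "
from h import *
w=world(-100,67); plan(w[0],w[1],.08,16.2)"; python3 look.py green_disc yellow_disc blue_disc
```

```text
time_s: 18.45
tcp_pos: [0.5035, 0.0561, 0.0072]
eef_rot: [10.8, 89.9, 27.1]
contact_force: [0.5, -0.0, 0.1]
gripper_width: 0.0007
time_s: 19.25
tcp_pos: [0.5039, 0.0557, 0.0825]
eef_rot: [15.2, 89.9, 31.6]
contact_force: [-0.3, -0.2, -1.0]
gripper_width: 0.0001
t 19.25 yaw 106.4 tcp [0.5039 0.0557 0.0825] slot [-21.3   0.8] tilt -1.0 J6 -102.1 F [-0.3 -0.2 -1. ] w 0.0001
turn rx -1.567 shift x,y,z cm [ 0.25 -6.62  7.87]
top green_disc 0.84 421 [ 0.3907 -0.3121] slot [ 300.4 -210.5]
side green_disc 0.65 192 [ 0.3864 -0.3111] slot [ 298.2 -214.3]
side green_disc 0.59 65 [ 0.534 -0.021] slot [60.7  8.4]
side yellow_disc 0.77 261 [0.6347 0.1077] slot [-34.8 141. ]
side yellow_disc 0.49 227 [0.5176 0.0137] slot [22.9  2.3]
side blue_disc 0.68 295 [0.5437 0.124 ] slot [-75.8  58.1]
```

```bash
python3 - <<'E'
from h import *
for n in("top","side"):
    p,d=r.capture(n)
    for o in r.masks_of("banding_wheel",n)[:1]:
        R=o['rect']; c=px2w(n,(R[0]+R[2])/2,(R[1]+R[3])/2,.07); print(n,o['score'],R,c,slot(c))
d0=np.array([-74,56]); u=np.array([np.cos(np.radians(-55)),np.sin(np.radians(-55))])
s=d0-u*34; w=world(*s); print(s,w); plan(w[0],w[1],.06,-73.8-55+90)
E
```

```text
[-93.50159884  83.85116951] [0.56343563 0.14818273]
t 19.85 yaw 106.4 tcp [0.5035 0.0546 0.0813] slot [-20.4   0.2] tilt -1.0 J6 -102.1 F [ 0.8 -0.1  0.3] w 0.0004
turn rx -0.608 shift x,y,z cm [ 2.13  1.19 11.05]
```

```bash
python3 - <<'E'
from h import *
c=px2w("top",159.5,155,.06); print(c,slot(c), slot(px2w("top",198,155,.07)), slot(px2w("top",121,155,.07)))
c=px2w("side",197,290,.072); print(c,slot(c))
E
```

```text
[0.63995628 0.27923428 0.06      ] [-198.   193.9] [-109.7  168.3] [-282.1  212.9]
[0.63532281 0.28893421 0.072     ] [-208.6  192.2]
```

```bash
python3 -m creep '[[-0.122,0,0,0,0,0,23],[-0.122,0,0,0,0,0,23],[-0.122,0,0,0,0,0,23],[-0.122,0,0,0,0,0,23],[-0.122,0,0,0,0,0,23],[0,0,0,0,0.4,3.8,23],[0,0,0,0,0.4,3.7,23],[0,0,0,0,0.4,3.6,23]]'
python3 -m creep '[[0,0,0,2,0,0,23],[0,0,0,0,0,0,23],[0,0,0,0,0,0,23]]'
python3 - <<'E'
from h import *
w=world(-93.5,83.9); plan(w[0],w[1],.008,-38.8)
E
python3 look.py blue_disc
```

```text
time_s: 20.65
tcp_pos: [0.5643, 0.1498, 0.0818]
eef_rot: [-30.1, 90.0, 21.2]
contact_force: [-1.1, -0.4, 1.0]
gripper_width: 0.0205
time_s: 20.95
tcp_pos: [0.5628, 0.1482, 0.0612]
eef_rot: [163.0, 89.9, -145.7]
contact_force: [0.5, -0.8, -0.0]
gripper_width: 0.0204
t 20.95 yaw 141.3 tcp [0.5628 0.1482 0.0612] slot [-93.7  83.2] tilt -1.0 J6 -72.7 F [ 0.5 -0.8 -0. ] w 0.0204
turn rx 0.002 shift x,y,z cm [ 5.32 -0.05  0.04]
top blue_disc 0.54 209 [0.5419 0.1188] slot [-71.3  54.9]
side blue_disc 0.77 258 [0.5429 0.1239] slot [-75.9  57.4]
side blue_disc 0.31 1190 [0.462  0.2442] slot [-214.    13.2]
```

```bash
python3 -m creep '[[0,0,0,3,0,0,23],[0,0,0,2.3,0,0,23],[0,0,0,0,0,0,23],[0,0,0,0,0,-0.6,23],[0,0,0,0,0,-0.8,23],[0,0,0,0,0,-0.8,23],[0,0,0,0,0,-0.8,23],[0,0,0,0,0,-0.7,23]]'
python3 -m creep '[[0,0,0,0,0,0,23],[0,0,0,0,0,1,23],[0,0,0,-3.5,0,0,32],[0,0,0,-3.5,0,0,32],[0,0,0,0,0,0,32]]'
python3 look.py blue_disc
python3 - <<'E'
from h import *
w=world(-88,32); plan(w[0],w[1],.008,16.2)
E
```

```text
time_s: 21.95
tcp_pos: [0.5402, 0.1194, 0.0093]
eef_rot: [-19.2, 89.9, 32.1]
contact_force: [0.3, 0.0, -0.7]
gripper_width: 0.0202
time_s: 22.45
tcp_pos: [0.5503, 0.13, 0.0832]
eef_rot: [-27.6, 89.5, 23.8]
contact_force: [0.9, -0.2, -0.2]
gripper_width: 0.0274
top blue_disc 0.5 207 [0.5211 0.0982] slot [-57.3  29.2]
side blue_disc 0.64 242 [0.5216 0.1017] slot [-60.5  30.7]
t 22.65 yaw 141.3 tcp [0.5465 0.128  0.0779] slot [-78.8  61.9] tilt -1.0 J6 -71.8 F [0.1 0.3 0.5] w 0.028
turn rx -0.958 shift x,y,z cm [6.99 2.99 0.92]
```

```bash
python3 -m creep '[[-0.137,0,0,0,0,0,32],[-0.137,0,0,0,0,0,32],[-0.137,0,0,0,0,0,32],[-0.137,0,0,0,0,0,32],[-0.137,0,0,0,0,0,32],[-0.137,0,0,0,0,0,32],[-0.136,0,0,0,0,0,32],[0,0,0,0,3.2,1.1,32]]'
python3 -m creep '[[0,0,0,4,0,0,32],[0,0,0,0,0,0,32],[0,0,0,0,0,0,32]]'
python3 - <<'E'
from h import *
w=world(-90,30); plan(w[0],w[1],.007,16.2)
E
python3 look.py blue_disc
```

```text
time_s: 23.45
tcp_pos: [0.5149, 0.1298, 0.0771]
eef_rot: [151.4, 89.9, -102.1]
contact_force: [-1.0, 1.3, 0.5]
gripper_width: 0.0281
time_s: 23.75
tcp_pos: [0.5125, 0.129, 0.0378]
eef_rot: [114.4, 89.8, -139.4]
contact_force: [0.1, 0.8, 1.1]
gripper_width: 0.0278
t 23.75 yaw -163.8 tcp [0.5125 0.129  0.0378] slot [-89.3  29.5] tilt -1.0 J6 -19.2 F [0.1 0.8 1.1] w 0.0278
turn rx 0.001 shift x,y,z cm [ 3.08 -0.05  0.07]
top blue_disc 0.58 115 [0.5258 0.0927] slot [-50.7  32.3]
side blue_disc 0.63 201 [0.519  0.1019] slot [-61.4  28.3]
```

```bash
python3 -m creep '[[0,0,0,3.1,0,0,32],[0,0,0,0,0,0,32],[0,0,0,0,0,-0.4,32],[0,0,0,0,0,-0.4,32],[0,0,0,0,0.5,-0.8,32],[0,0,0,0,0.5,-0.8,32],[0,0,0,0,0.5,-0.8,32],[0,0,0,0,0.5,-0.8,32]]'
python3 -m creep '[[0,0,0,0,0.5,-0.8,32],[0,0,0,0,0.5,-0.8,32],[0,0,0,0,0,-0.7,32],[0,0,0,0,0,0,32],[0,0,0,0,0,0,32]]'
python3 - <<'E'
from h import *
w=world(-28,0); plan(w[0],w[1],.007,16.2)
p,d=r.capture('side'); a=p[170:320,220:420]; cv2.imwrite('pics/s3.png',cv2.resize(a,None,fx=3.5,fy=3.5,interpolation=cv2.INTER_CUBIC))
E
```

```text
time_s: 24.75
tcp_pos: [0.5046, 0.0844, 0.0079]
eef_rot: [-76.2, 90.0, 30.0]
contact_force: [0.1, 0.1, 0.4]
gripper_width: 0.0279
time_s: 25.25
tcp_pos: [0.5018, 0.0603, 0.0075]
eef_rot: [-173.3, 90.0, -67.1]
contact_force: [0.2, 0.2, -0.7]
gripper_width: 0.0279
t 25.25 yaw -163.8 tcp [0.5018 0.0603 0.0075] slot [-26.3   0.2] tilt -1.0 J6 -13.0 F [ 0.2  0.2 -0.7] w 0.0279
turn rx -0.0 shift x,y,z cm [0.05 0.02 0.17]
```

View pics/s3.png

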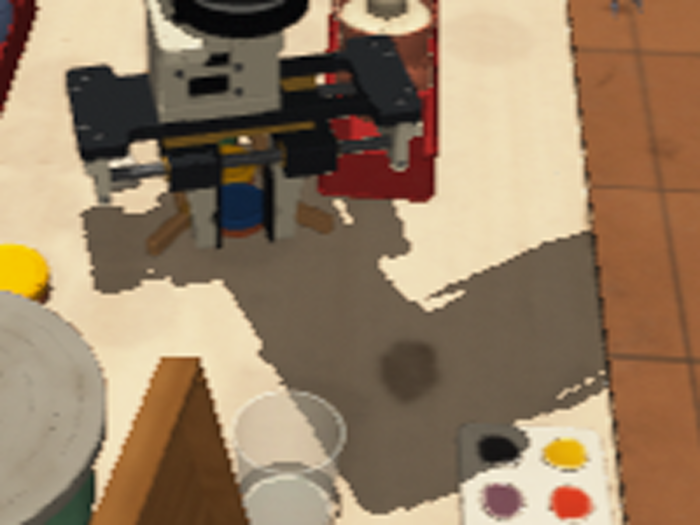

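```bash
python3 -m creep '[[0,0,0,0,0,1,32],[0,0,0,-5,0,0,32],[0.143,0,0,0,0,0,0],[0.143,0,0,0,0,0,0],[0.143,0,0,0,0,0,0],[0.143,0,0,0,0,0,0],[0.143,0,0,0,0,0,0],[0.143,0,0,0,0,0,0]]'
python3 -m creep '[[0.143,0,0,0,0,0,0],[0.143,0,0,0,0,0,0],[0.143,0,0,0,0,0,0],[0.143,0,0,0,0,0,0],[0.141,0,0,0,0,0,0],[0,0,0,0,1.6,0,0],[0,0,0,0,0,0,0]]'
python3 -c "
from h import *
w=world(-53,0); plan(w[0],w[1],.006,-73.8)"
```

```text
time_s: 26.1
tcp_pos: [0.4987, 0.071, 0.0576]
eef_rot: [-12.4, 90.0, 44.3]
contact_force: [0.4, 1.4, -0.0]
gripper_width: 0.0002
time_s: 26.8
tcp_pos: [0.4942, 0.087, 0.0576]
eef_rot: [19.4, 90.0, 35.7]
contact_force: [-0.1, 0.1, -0.3]
gripper_width: 0.0006
t 26.8 yaw 106.3 tcp [0.4942 0.087  0.0576] slot [-54.1   0.3] tilt -1.0 J6 -106.2 F [-0.1  0.1 -0.3] w 0.0006
turn rx 0.001 shift x,y,z cm [ 5.16 -0.11 -0.03]
```

```bash
python3 -m creep '[[0,0,0,2.5,0,0,0],[0,0,0,2.6,0,0,0],[0,0,0,0,0,0,0],[0,0,0,0,-0.6,0,0],[0,0,0,0,-0.6,0,0],[0,0,0,0,-0.6,0,0],[0,0,0,0,-0.6,0,0],[0,0,0,0,-0.6,0,0]]'
python3 -m creep '[[0,0,0,0,-0.6,0,0],[0,0,0,0,-0.6,0,0],[0,0,0,0,-0.5,0,0],[0,0,0,0,0,0,0],[0,0,0,0,1.0,0,0],[0,0,0,-4,0,0,0],[0,0,0,-4,0,0,0],[0,0,0,0,0,0,0]]'
python3 -m creep '[[0,0,0,-2,2,0,0],[0,0,0,0,5,0,0],[0,0,0,0,5,0,0],[0,0,0,0,5,0,0],[0,0,0,0,3,0,0],[0,0,0,0,0,0,0]]'
python3 look.py green_disc yellow_disc blue_disc
python3 - <<'E'
from h import *
p,d=r.capture("top")
x0,y0,x1,y1=190,150,340,262
cv2.imwrite("pics/crop2.png",cv2.resize(p[y0:y1,x0:x1],None,fx=5.2,fy=5.2,interpolation=cv2.INTER_CUBIC))
E
```

```text
time_s: 27.6
tcp_pos: [0.5033, 0.0562, 0.0072]
eef_rot: [11.9, 89.9, 28.1]
contact_force: [-0.1, 0.3, -0.0]
gripper_width: 0.0003
time_s: 28.4
tcp_pos: [0.5077, 0.0519, 0.0915]
eef_rot: [3.2, 89.5, 19.5]
contact_force: [0.9, -0.2, -0.6]
gripper_width: 0.0005
time_s: 29.0
tcp_pos: [0.4478, 0.2458, 0.1065]
eef_rot: [28.9, 90.0, 45.3]
contact_force: [0.3, -1.0, 0.2]
gripper_width: 0.0007
top green_disc 0.71 415 [ 0.39   -0.3112] slot [ 299.3 -210.8]
top green_disc 0.63 185 [ 0.5408 -0.0709] slot [110.6   1. ]
top yellow_disc 0.66 221 [ 0.5279 -0.0343] slot [71.8 -1.2]
top yellow_disc 0.62 363 [0.6347 0.1166] slot [-43.3 143.5]
top yellow_disc 0.28 215 [ 0.5418 -0.0716] slot [111.5   1.8]
top blue_disc 0.72 196 [0.5179 0.0036] slot [32.6 -0.2]
top blue_disc 0.7 151 [ 0.5864 -0.0059] slot [60.9 62.9]
side green_disc 0.61 69 [ 0.3737 -0.3105] slot [ 294.  -226.3]
side green_disc 0.47 76 [ 0.5507 -0.0681] slot [110.6  11.3]
side yellow_disc 0.72 316 [0.6348 0.1085] slot [-35.4 141.3]
side yellow_disc 0.62 113 [ 0.535  -0.0293] slot [69.   7.1]
side blue_disc 0.47 95 [0.5259 0.0101] slot [28.6  9.3]
```

View pics/crop2.png

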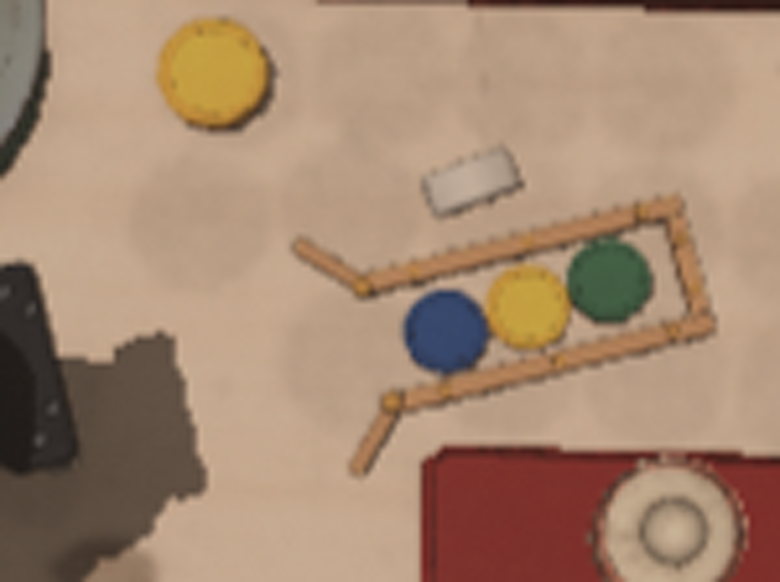

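All three discs are inside in single file: blue at crop (447,331), yellow (529,307) and green (610,280). The eraser is still at (472,180). The arm is clear at z = 0.107, so I'm handing in.

```bash
python3 -c "
from h import *
s=r.get_state(); print(s['time_s'],s['tcp_pos'],s['contact_force']); print(r.close_job())"
```

```text
29.45 [0.44911038 0.24121686 0.10656537] [ 0.52885284 -0.54674243  0.18956861]
the job is handed in; nothing more can be done
None
```

The three 40 mm discs are in the slot in the order asked: green deepest, then yellow, then blue, in single file. I handed the job in at 29.5 s, well under the 72 s limit.

- **How they were pushed:** I slid green sideways and blue diagonally to in front of the gate. Each disc was then pushed into the gate mouth with the slightly open fingers behind it, and pushed fully in with the shut fingers turned lengthwise. No disc was gripped or lifted.
- **Disc positions:** the last top view puts the centres at about 111 mm (green), 72 mm (yellow) and 33 mm (blue) past the gate. All are past the 20 mm needed and short of the stop.
- **Where the checks disagreed:** the side camera gave similar depths (111, 69 and 29 mm). It read 7–11 mm to one side of the slot's middle, probably because the near rail hides part of each disc. The networks also reported some false matches and the look-alikes, which I discarded against the picture.
- **Bystanders:** the eraser is at the same pixel in the last top crop as at the start. In the side views before the final push, the beaker and the mixing tile were where they began. I did not re-measure the yellow pot, and the arm never went near it.
- **Forces:** every reading I took stayed within about 2.5 N, and the arm was clear at a height of 107 mm when I handed in.

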